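# Drop a bracket onto the locating pin and bring its scribed cross under the punch

## Robot

A 6-joint arm with a two-finger parallel gripper is mounted at the origin on the work surface. World frame = base frame: x ahead of the robot, y to its left, z up, the work surface at z = 0. Lengths are in mm, angles in rad, forces in N, time in s.
With the tool pointing down it reaches from about 350 to 775 mm from the base axis. Payload 7.3 kg.
Tool frame: the origin (TCP) lies at the very end of the fingers, on their centre line; the grasp point (between the pads) lies 19 mm behind it; x points along the fingers, y is the direction in which the jaws open and shut, and the axes are right-handed (so a half turn about x gives the same grasp; the last joint's range is limited). The gripper opens to 92 mm and grips with 3 to 60 N. Pads are 19 mm wide; open, the fingers measure 130 mm over their backs; the gripper's body (75 mm by 190 mm) begins 47 mm behind the grasp point.
Start: joints at [-1.258, 0.342, 1.524, -0, 1.275, -0.146], TCP at [232.532, -470.716, 226.741] pointing down, gripper open.
Joint ranges: [-2.53, 2.53], [-0.77, 2.02], [0.04, 2.7], [-1, 4.14], [0.28, 2.66], [-3.11, 3.11]. Speed limits (rad/s): [2.57, 2.57, 3.14, 3.14, 3.14, 3.14].

## Interface

Orientations are given as [roll, pitch, yaw] about the fixed x, y, z axes, in that order (R = Rz(yaw) Ry(pitch) Rx(roll)).
In Python, from plant import sensors, capture, bot gives the robot as it stands.
- The arm moves only by the shell command python3 -m crank 'ROWS' [OPENING]. ROWS is JSON, a list of rows, each an object of numbers: "dx", "dy", "dz": the shift along the tool's x, y, z in cm; "spin": the turn about the tool's x in rad. A call has 1 to 20 rows; each row is the pose to reach, as a shift and turn from the pose commanded when the call began, along the tool's axes at that moment; what a row does not reach only later rows make up. A row lasts 1/12 s, in which the tool goes at most 41.7 mm and 7.16 degrees, less where a joint would pass 70% of its speed; a pose out of reach is approached as far as the arm can. A call with a gripper value outside its range is refused whole. OPENING is the opening in per cent of the stroke, from 0 (shut) to 100 (fully open), set as the call begins (- or left out, the last holds). The fingers move at their own pace and stop on an object; the grip force is fixed at half the most. Time passes only in rows, so rows that repeat a pose let the fingers close. It gives the time, the measured TCP pose, the force and the opening at its end, in the units of the state.
- sensors.get_obs(): the state, without advancing time (a new reading comes with each control period).
- capture(name): name is "side" or "top"; returns a dict with "frame" (384x512x3 uint8, blue, green, red), "vfov" (degrees; the focal length in pixels is half the picture's height over the tangent of half this angle, whatever the lens; pixels are square), "cx", "cy" (the principal point, pixels), "view" (4x4, takes a point from world to camera coordinates). Camera axes: x right, y down, z forward; pixel columns grow to the right and rows downward; lengths in mm; the calibration is good to about 2 mm. A picture is of the moment at which its call begins. There is no depth.
- bot.close_job(): hands the job in, once; it reports no verdict.
The state is a dict: "time": time; "joint_positions": joint angles; "dq": joint speeds; "tau": joint torques, N m; "tool_pos": TCP position; "tcp_rot": TCP orientation; "contact_force": force on the tool from outside, world axes, zero at the start; "moment": the same for the moment, N m; "grip_width": finger opening in mm.
Only numpy, scipy, OpenCV 4.12 (cv2) and the standard library are available. Lean on these libraries where they do the work, as an engineer would, in place of code of your own. Each camera call takes 0.05 s, during which the arm holds its last target.

## Task

The aluminium angle bracket has been laid on the marking press with its hole beside the locating pin, so it is riding up on the pin: nudge it along, without picking it up, until its hole drops over the pin and it lies flat on the press plate. Then swing it round on the pin until the scribed cross is right under the punch tip, leave it there, and leave the other things on the bench alone.

Things in the scene. Friction and masses are not known exactly. Their poses are not given: they have to be found in the camera images.
- press: Bench marking press, fixed. Origin on the locating pin's axis at bench level; x points from the pin to below the punch, y to the left of that, z up. Its dark steel plate reaches x -165 to 135 mm, y -205 to 145 mm; its flat top is 20 mm above the bench. The bracket slides on it.
- pin_top (a point): Centre of the fixed steel locating pin's top, 12 mm above the press plate. The pin is 12 mm in diameter for its lower 5 mm, then a cone up to a flat top 5 mm across.
- punch_tip (a point): Point of the fixed steel punch (10 mm diameter), 80 mm from the pin along the press's x, 18 mm above the press plate, so 12 mm above the top face of the bracket once that lies flat. Its 26 mm wide holder begins 82 mm above the bench.
- overarm (a point): Underside of the grey ram head above the punch, 166 mm above the bench. Head and overarm are 50 mm wide in the press's x, reach from the column to 28 mm beyond the punch in +y, and are 250 mm high; the ram rises to 300 mm. A hand lever lies along their far (+x) side, out to 55 mm from the punch.
- column (a point): Foot of the grey column that carries the overarm, on the press plate 160 mm to the right (-y) of the punch: 85 x 75 mm at the foot, 46 x 50 mm above, 235 mm high; a web braces its corner with the overarm.
- bracket: Loose aluminium angle bracket, 0.16 to 0.27 kg. Origin: centre of its hole, on the underside. Flat leg along x from -110 to 100 mm, 50 mm wide (y -25 to 25), 6 mm thick; a flange of the full width, 6 mm thick, stands up at the tail (x -110 to -104) to 45 mm above the underside. Centre of mass at x = -23 mm, y = 0. It slides with friction and stays where it is left.
- bracket_hole (a point): Centre of the bracket's 15 mm through hole, on the underside (the bracket's origin). At the start the leg lies on the pin's top, tail edge down on the plate; the hole is 15 to 27 mm short of the pin along the bracket's x and up to 10 mm to a side. It drops when the pin's top comes within about 5 mm of its centre.
- bracket_mark (a point): Crossing of the two dark scribed lines on the top face of the bracket's leg (one across its full width, one along its middle from x = 39 to 97 mm), at x = 80 mm, z = 6 mm in its frame. At the start the bracket's x is turned 0.6 to 0.95 rad clockwise (from above) from the press's x.
- bracket_tail (a point): Middle of the tail's lower edge, at x = -110 mm on the underside, below the flange's outer face.
- screwdriver: Bystander: red-handled screwdriver, 200 mm long, lying along its x, origin at its middle.
- square: Bystander: steel engineer's square lying flat; stock 110 x 20 x 16 mm along its x, origin under the stock's middle, blade 26 mm wide reaching 160 mm along its y.
- blank_bin: Bystander: grey open bin 180 x 120 x 70 mm holding blanks, origin under its centre.
Not all that is in view belongs to the job. Of the things like the bracket, leave any that is brown or red; of the rest the larger one is meant.

How it is judged:
By the outcome, as a careful person would: the job done as asked, in the order asked, and still so for the second after the job is handed in, with the robot touching nothing.
It also fails if it takes over 70 s, if anything falls off the work surface, if the arm or the gripper's body presses on something with over 40 N, if the wrist force passes 120 N, or if a joint passes its speed limit or range.

## Working session

There is one attempt and no reset: what is moved stays moved. The work goes in short steps, Python scripts to look and compute and a shell command to move; the robot and the scene stay as the last step left them, time stands still between calls to the robot, and variables do not carry over. Pictures are saved under pics/ and viewed, and the job is handed in when it is done.

```bash
ls; mkdir -p pics; python3 - <<'E'
from plant import sensors, capture, bot
import cv2
o=sensors.get_obs();print(o)
for n in("side","top"):
    c=capture(n);cv2.imwrite(f"pics/{n}0.png",c["frame"]);print(n,c["vfov"],c["cx"],c["cy"],c["view"])
E
```

```text
pics
{'time': 0.0, 'joint_positions': array([-1.25800850e+00,  3.42748078e-01,  1.52501512e+00,  1.14691480e-06,
        1.27540921e+00, -1.45981928e-01]), 'dq': array([ 1.57561231e-04, -1.37841148e-03, -1.37966542e-03, -8.45392576e-04,
       -1.28120525e-03,  6.65377345e-05]), 'tau': array([ 4.26207798e-04, -4.31237698e+01, -2.44217741e+01,  7.15392851e-02,
        5.61062491e-02, -1.20130626e-04]), 'tool_pos': array([ 232.39513723, -470.30554821,  226.03247199]), 'tcp_rot': array([-1.71747248,  1.56921657,  1.88288959]), 'contact_force': array([-0.18021415,  0.30625175, -0.49431869]), 'moment': array([-0.00305173, -0.06176711,  0.01311644]), 'grip_width': 91.66965041875662}
side 49.4224698360241 259.14709546215016 193.65135783831565 [[-9.97477484e-01 -6.71079470e-02 -2.31342205e-02  5.35330241e+02]
 [-2.17390687e-02  5.99052686e-01 -8.00414451e-01  1.06777639e+02]
 [ 6.75727875e-02 -7.97892476e-01 -5.99000430e-01  1.17918973e+03]
 [ 0.00000000e+00  0.00000000e+00  0.00000000e+00  1.00000000e+00]]
top 49.54140117453261 250.7970621638719 190.59746174835416 [[ 4.56038557e-03 -9.99986200e-01  2.60811486e-03 -3.18303516e+01]
 [-9.79107259e-01 -4.99536124e-03 -2.03283106e-01  5.56735423e+02]
 [ 2.03293329e-01 -1.62657485e-03 -9.79116529e-01  1.04452606e+03]
 [ 0.00000000e+00  0.00000000e+00  0.00000000e+00  1.00000000e+00]]
```

View pics/side0.png

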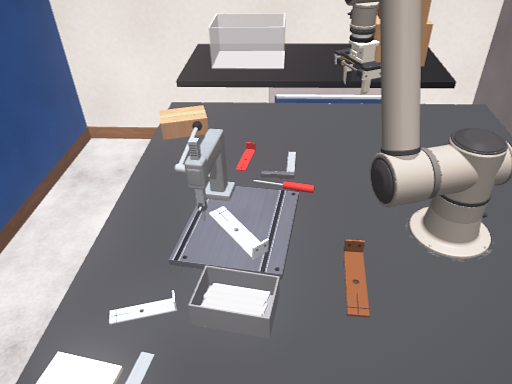

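View pics/top0.png

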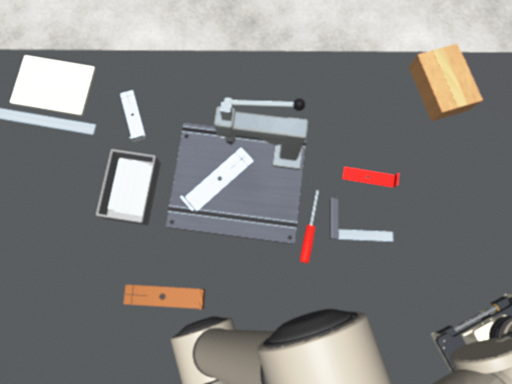

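```bash
python3 - <<'E'
import cv2
t=cv2.imread("pics/top0.png");s=cv2.imread("pics/side0.png")
cv2.imwrite("pics/t0c.png",cv2.resize(t[85:255,155:325],None,fx=4.6,fy=3.5*1.0,interpolation=cv2.INTER_CUBIC)) if 0 else cv2.imwrite("pics/t0c.png",cv2.resize(t[95:245,155:315],None,fx=4,fy=4,interpolation=cv2.INTER_CUBIC))
cv2.imwrite("pics/s0c.png",cv2.resize(s[125:275,165:325],None,fx=4,fy=4,interpolation=cv2.INTER_CUBIC))
E
```

```text
(no output)
```

View pics/t0c.png

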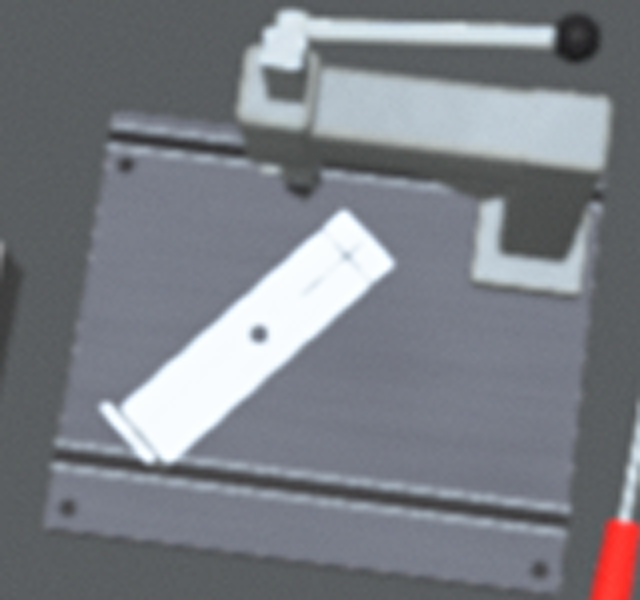

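View pics/s0c.png

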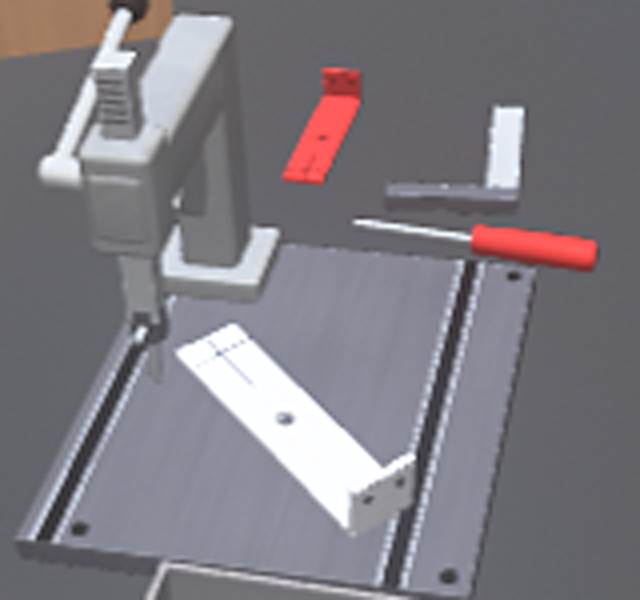

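```bash
cat > h.py <<'E'
import numpy as np, cv2
from plant import sensors, capture, bot
from scipy.optimize import least_squares
C={}
def cam(n):
    if n not in C: C[n]=capture(n)
    return C[n]
def proj(n,P):
    c=cam(n);P=np.atleast_2d(P);q=P@c["view"][:3,:3].T+c["view"][:3,3]
    f=c["frame"].shape[0]/2/np.tan(np.radians(c["vfov"]/2))
    return np.c_[c["cx"]+f*q[:,0]/q[:,2],c["cy"]+f*q[:,1]/q[:,2]]
def uncrop(p,x0,y0,k): p=np.atleast_2d(p).astype(float); return np.array([x0,y0])+(p+.5)/k-.5
def T(x,y,a): return lambda P:np.c_[np.atleast_2d(P)[:,:2]@np.array([[np.cos(a),np.sin(a)],[-np.sin(a),np.cos(a)]])+[x,y],np.atleast_2d(P)[:,2]]
def brk(x,y,a,tilt):  # hole-axis underside xy; tilt about tail edge, tail on z=20
    def g(P):
        P=np.atleast_2d(P).astype(float); X=P[:,0]+110; Z=P[:,2]
        Q=np.c_[X*np.cos(tilt)-Z*np.sin(tilt)-110*np.cos(tilt),P[:,1],20+X*np.sin(tilt)+Z*np.cos(tilt)]
        return T(x,y,a)(Q)
    return g
def fit(f,obs,x0):
    def r(p):
        return np.concatenate([(proj(n,f(p)(P))-uv).ravel() for n,P,uv in obs])
    s=least_squares(r,x0,x_scale=[10,10,.1,.1][:len(x0)]); return s.x,s.fun.reshape(-1,2)
E
cat > a.py <<'E'
from h import *
o=[("top",[[135,145,20],[-165,145,20],[-165,-205,20]],uncrop([[112,115],[45,525],[560,590]],155,95,4)),
("side",[[135,145,20],[-165,145,20],[-165,-205,20],[80,0,38]],uncrop([[18,543],[470,597],[535,265],[157,381]],165,125,4))]
p,r=fit(lambda p:T(*p),o,[650,50,0]);print(p,"\n",r.round(2))
ob=[("top",[[100,25,6],[100,-25,6],[80,0,6],[0,0,6]],uncrop([[345,208],[396,263],[347,257],[259,333]],155,95,4)),
("side",[[100,-25,6],[100,25,6],[80,0,6],[0,0,6],[-110,25,0]],uncrop([[235,323],[178,352],[221,352],[286,418],[352,535]],165,125,4))]
q,r=fit(lambda p:brk(*p),ob,[p[0],p[1],-.8,.09]);print(q,"\n",r.round(2))
q3,r=fit(lambda p:brk(p[0],p[1],p[2],.0917),ob,q[:3]);print(q3)
d=brk(*q)([0,0,0])[0,:2]-p[:2];a=q[2]
print("yaw rel",q[2]-p[2],"hole rel pin in bracket frame",d@[np.cos(a),np.sin(a)],d@[-np.sin(a),np.cos(a)])
E
python3 a.py
```

```text
[ 6.11115554e+02  3.59661781e+01 -1.16477739e-01] 
 [[ 0.24 -1.31]
 [-0.16  0.9 ]
 [ 0.59  0.46]
 [-0.62 -0.5 ]
 [ 0.53  0.03]
 [-0.34  0.43]
 [ 0.14  1.08]]
[ 5.96240407e+02  5.48230116e+01 -8.41564006e-01  9.52054470e-02] 
 [[ 0.31  0.39]
 [-0.3  -0.15]
 [ 0.38 -0.42]
 [ 0.39  0.07]
 [-0.12  0.1 ]
 [-0.3  -0.26]
 [ 0.09  0.13]
 [ 0.03 -0.11]
 [ 0.36  1.13]]
[596.33135607  54.66952079  -0.84146313]
yaw rel -0.725086267092825 hole rel pin in bracket frame -23.972551018537 1.4720676941468862
```

```bash
cat >> h.py <<'E'
from scipy.spatial.transform import Rotation as Ro
def plan(*targets):
    """targets (x,y,z,jawyaw): print rows rel. to the current pose, cm, rad"""
    o=sensors.get_obs();R=Ro.from_euler("xyz",o["tcp_rot"]).as_matrix();p=o["tool_pos"]
    print("t",round(o["time"],2),"tcp",p.round(1),"tooly",R[:,1].round(3),"toolz",R[:,2].round(3),"F",o["contact_force"].round(1),"w",round(o["grip_width"],1))
    jy=np.arctan2(R[1,1],R[0,1])
    for x,y,z,a in targets:
        d=R.T@(np.array([x,y,z])-p)/10; s=-(a-jy)
        s=(s+np.pi/2)%np.pi-np.pi/2
        print("d",d.round(2),"spin",round(s,3),"rows>=",int(np.ceil(max(np.linalg.norm(d)/4.17,abs(s)/.125))))
E
python3 - <<'E'
from h import *
q=[596.24,54.82,-.8416]
c,s=np.cos(q[2]),np.sin(q[2])
def B(x,y): return q[0]+x*c-y*s, q[1]+x*s+y*c
for x in(-150,-124.,-100): print(x,B(x,0))
a=q[2]+np.pi/2
X=B(-150,0)
plan((*X,200,a),(*X,120,a),(*X,32,a))
E
```

```text
-150 (np.float64(496.2994185491806), np.float64(166.6765160340341))
-124.0 (np.float64(513.6224526673226), np.float64(147.28805325480153))
-100 (np.float64(529.6129456994537), np.float64(129.39101068935608))
t 0.2 tcp [ 232.5 -470.5  226.3] tooly [ 0.443 -0.897 -0.001] toolz [-0.897 -0.443 -0.   ] F [ 0.1 -0.8  0.1] w 91.8
d [  2.68 -45.44 -51.87] spin 1.3 rows>= 17
d [ 10.68 -45.43 -51.87] spin 1.3 rows>= 17
d [ 19.48 -45.42 -51.87] spin 1.3 rows>= 18
```

```bash
python3 -m crank '[{"dx":2.6,"dy":-45.4,"dz":-51.9,"spin":-1.84},{"dx":2.6,"dy":-45.4,"dz":-51.9,"spin":-1.84},{"dx":2.6,"dy":-45.4,"dz":-51.9,"spin":-1.84},{"dx":2.6,"dy":-45.4,"dz":-51.9,"spin":-1.84},{"dx":2.6,"dy":-45.4,"dz":-51.9,"spin":-1.84},{"dx":2.6,"dy":-45.4,"dz":-51.9,"spin":-1.84},{"dx":2.6,"dy":-45.4,"dz":-51.9,"spin":-1.84},{"dx":2.6,"dy":-45.4,"dz":-51.9,"spin":-1.84},{"dx":2.6,"dy":-45.4,"dz":-51.9,"spin":-1.84},{"dx":2.6,"dy":-45.4,"dz":-51.9,"spin":-1.84},{"dx":2.6,"dy":-45.4,"dz":-51.9,"spin":-1.84},{"dx":2.6,"dy":-45.4,"dz":-51.9,"spin":-1.84},{"dx":2.6,"dy":-45.4,"dz":-51.9,"spin":-1.84},{"dx":2.6,"dy":-45.4,"dz":-51.9,"spin":-1.84},{"dx":2.6,"dy":-45.4,"dz":-51.9,"spin":-1.84},{"dx":2.6,"dy":-45.4,"dz":-51.9,"spin":-1.84},{"dx":2.6,"dy":-45.4,"dz":-51.9,"spin":-1.84},{"dx":2.6,"dy":-45.4,"dz":-51.9,"spin":-1.84},{"dx":2.6,"dy":-45.4,"dz":-51.9,"spin":-1.84}]' 25
python3 - <<'E'
from h import *
print(sensors.get_obs()["joint_positions"].round(2))
a=-.8416+np.pi/2
plan((496.3,166.7,32,a),(513.6,147.3,32,a))
E
```

```text
time: 1.78
tool_pos: [496.6, 167.2, 200.0]
tcp_rot: [-1.889, 1.57, -2.729]
contact_force: [0.3, -1.0, -0.2]
grip_width: 23.0
[ 0.18  0.36  1.57 -0.    1.21 -0.55]
t 1.78 tcp [496.6 167.2 200. ] tooly [ 0.745  0.667 -0.001] toolz [ 0.667 -0.745 -0.   ] F [ 0.3 -1.  -0.2] w 23.0
d [16.8  -0.03  0.03] spin 0.001 rows>= 5
d [16.8  -0.04  2.63] spin 0.001 rows>= 5
```

```bash
python3 -m crank '[{"dx":4},{"dx":8},{"dx":12},{"dx":15},{"dx":16.8},{"dx":16.8},{"dx":16.8}]' 
cat > look.py <<'E'
import sys
from h import *
n=sys.argv[1]
for k,x,y in(("side",165,125),("top",155,95)):
    f=cam(k)["frame"][y:y+150,x:x+160]
    cv2.imwrite(f"pics/{k}{n}.png",cv2.resize(f,None,fx=4,fy=4,interpolation=cv2.INTER_CUBIC))
E
python3 look.py 1
```

```text
invalid input at $[0]: expected keys dx, dy, dz, spin
```

View pics/side1.png

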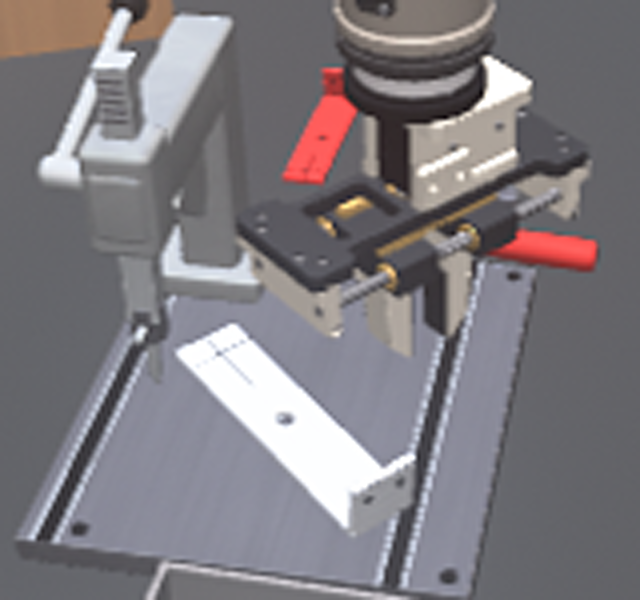

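View pics/top1.png

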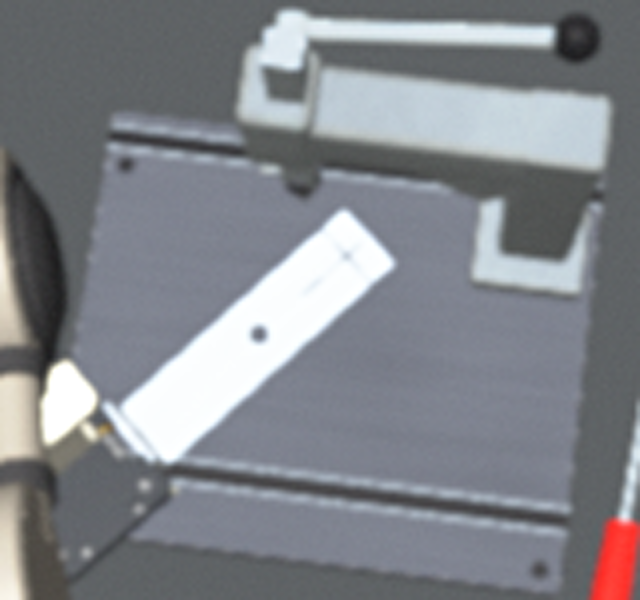

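The move was refused: every row needs all four keys. The pictures show the gripper squared up behind the tail at the safe height, with the bracket unmoved and its hole at top-crop (259,333).

```bash
python3 -m crank '[{"dx":4,"dy":0,"dz":0,"spin":0},{"dx":8,"dy":0,"dz":0,"spin":0},{"dx":12,"dy":0,"dz":0,"spin":0},{"dx":15,"dy":0,"dz":0,"spin":0},{"dx":16.8,"dy":0,"dz":0,"spin":0},{"dx":16.8,"dy":0,"dz":0,"spin":0},{"dx":16.8,"dy":0,"dz":0,"spin":0}]'
python3 look.py 2; python3 -c "
from h import *
plan((513.6,147.3,32,-.8416+np.pi/2))"
```

```text
time: 2.47
tool_pos: [496.5, 165.0, 32.7]
tcp_rot: [-2.0, 1.569, -2.845]
contact_force: [0.3, 0.3, -0.1]
grip_width: 23.1
t 2.57 tcp [498.  165.7  34.4] tooly [0.747 0.665 0.002] toolz [ 0.665 -0.747  0.002] F [-0.6 -0.8  0. ] w 22.9
d [ 0.24 -0.05  2.41] spin -0.002 rows>= 1
```

View pics/side2.png

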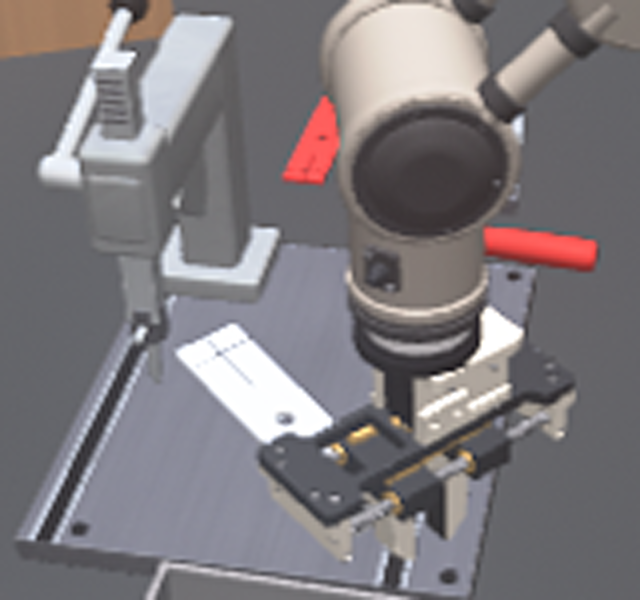

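```bash
python3 -m crank '[{"dx":0,"dy":0,"dz":1,"spin":0},{"dx":0,"dy":0,"dz":2,"spin":0},{"dx":0,"dy":0,"dz":2.5,"spin":0},{"dx":0,"dy":0,"dz":2.9,"spin":0},{"dx":0,"dy":0,"dz":3.2,"spin":0},{"dx":0,"dy":0,"dz":3.5,"spin":0},{"dx":0,"dy":0,"dz":3.8,"spin":0},{"dx":0,"dy":0,"dz":4,"spin":0},{"dx":0,"dy":0,"dz":4,"spin":0}]'
python3 look.py 3
```

```text
time: 3.32
tool_pos: [523.8, 135.9, 32.6]
tcp_rot: [-0.009, 1.57, -0.852]
contact_force: [-0.4, 0.9, 0.5]
grip_width: 22.8
```

View pics/side3.png

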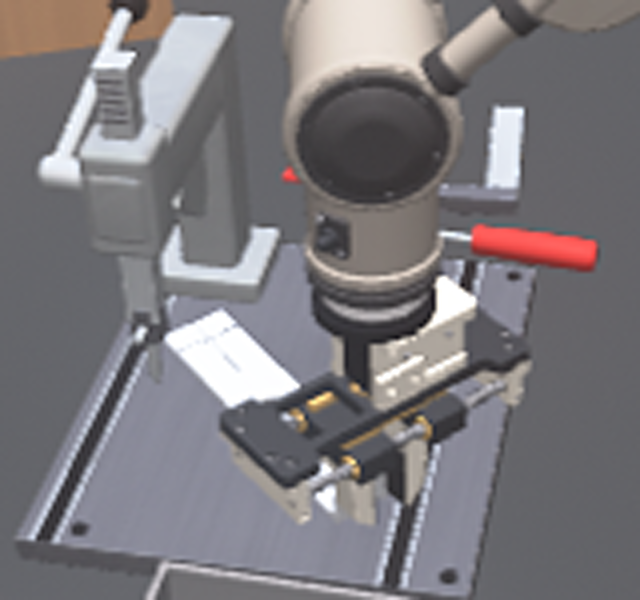

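View pics/top3.png

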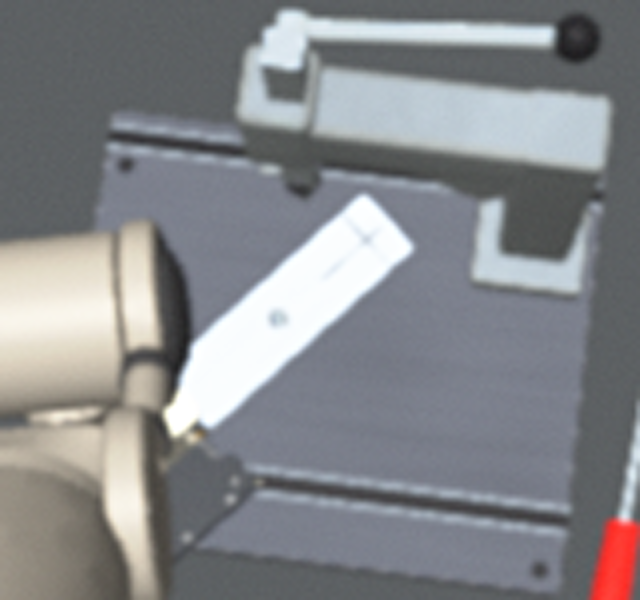

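```bash
cat > b.py <<'E'
from h import *
P=[611.1,36.0,-.1165]
ob=[("top",[[100,25,6],[100,-25,6],[80,0,6],[0,0,6]],uncrop([[363,192],[414,247],[367,241],[278,318]],155,95,4)),
("side",[[100,-25,6],[100,25,6]],uncrop([[223,309],[167,338]],165,125,4))]
q,r=fit(lambda p:brk(*p),ob,[600,40,-.8,.09]);print(q,"\n",r.round(2))
d=brk(*q)([0,0,0])[0,:2]-P[:2];a=q[2]
print("yaw rel",q[2]-P[2],"hole rel pin in bracket frame",d@[np.cos(a),np.sin(a)],d@[-np.sin(a),np.cos(a)])
f=cam("top")["frame"][160:192,205:245];cv2.imwrite("pics/hole3.png",cv2.resize(f,None,fx=14,fy=14,interpolation=cv2.INTER_CUBIC))
print(proj("top",[[*P[:2],32]]))
E
python3 b.py
```

```text
[ 6.06431266e+02  4.25257894e+01 -8.41561156e-01  1.09586357e-01] 
 [[ 0.26  0.56]
 [-0.31  0.  ]
 [-0.14 -0.24]
 [ 0.18  0.08]
 [-0.01  0.17]
 [-0.4  -0.3 ]]
yaw rel -0.725061155805401 hole rel pin in bracket frame -7.976953548182079 0.8667287625066674
[[227.03283907 172.93443422]]
```

View pics/hole3.png

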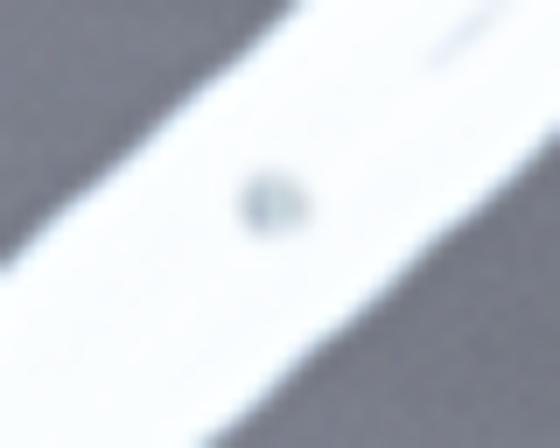

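```bash
python3 -m crank '[{"dx":0,"dy":0,"dz":0.2,"spin":0},{"dx":0,"dy":0,"dz":0.4,"spin":0},{"dx":0,"dy":0,"dz":0.5,"spin":0},{"dx":0,"dy":0,"dz":0.5,"spin":0}]'
cat > hole.py <<'E'
import sys
from h import *
f=cam("top")["frame"][130:192,190:270];cv2.imwrite(f"pics/hole{sys.argv[1]}.png",cv2.resize(f,None,fx=9,fy=9,interpolation=cv2.INTER_CUBIC))
E
python3 hole.py 4
```

```text
time: 3.85
tool_pos: [527.1, 132.3, 32.7]
tcp_rot: [0.423, 1.57, -0.42]
contact_force: [0.1, -0.5, 0.1]
grip_width: 22.9
```

View pics/hole4.png

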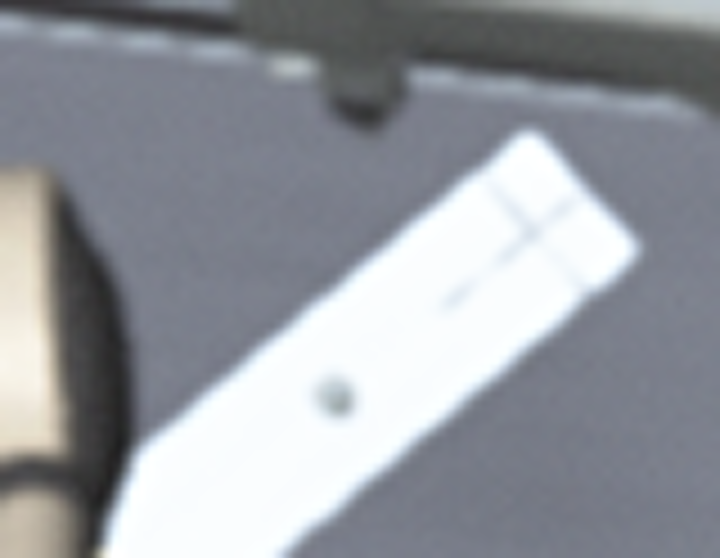

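```bash
python3 - <<'E'
import cv2
from h import *
f=cam("side")["frame"][190:235,190:250];cv2.imwrite("pics/s4.png",cv2.resize(f,None,fx=12,fy=12,interpolation=cv2.INTER_CUBIC))
f=cam("top")["frame"][160:190,205:245];cv2.imwrite("pics/hole4b.png",cv2.resize(f,None,fx=18,fy=18,interpolation=cv2.INTER_CUBIC))
E
```

```text
(no output)
```

View pics/s4.png

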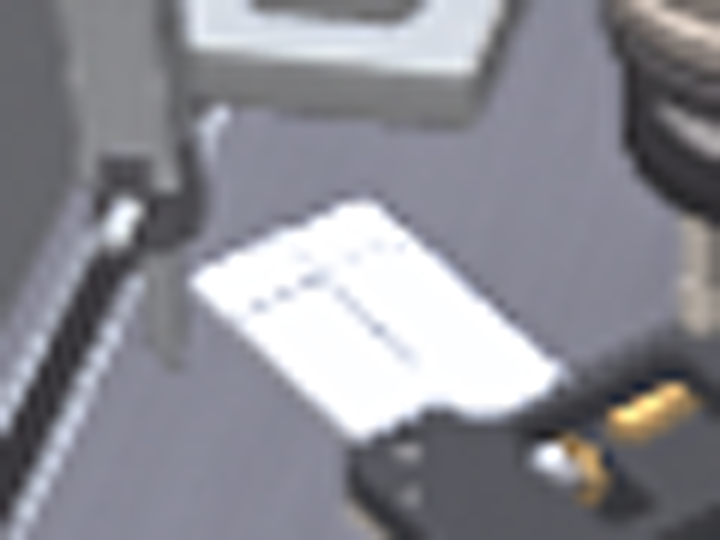

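View pics/hole4b.png

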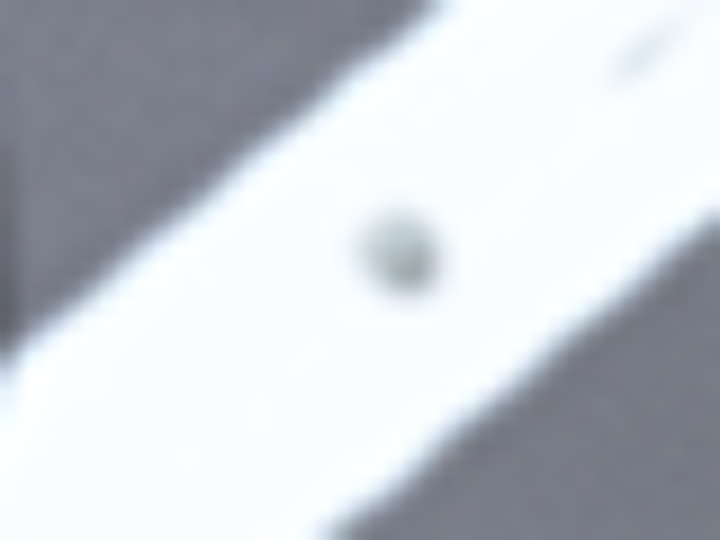

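```bash
cat > b.py <<'E'
from h import *
P=[611.1,36.0,-.1165]
ob=[("top",[[100,25,6],[100,-25,6],[80,0,6],[0,0,6]],np.r_[uncrop([[533,130],[640,247],[531,234]],190,130,9),uncrop([[402,252]],205,160,18)]),
("side",[[100,-25,6],[100,25,6],[80,0,6]],uncrop([[370,203],[192,283],[322,281]],190,190,12))]
q,r=fit(lambda p:brk(*p),ob,[600,40,-.8,.09]);print(q,"\n",r.round(2))
for t in (0,.09):
    q3,r=fit(lambda p:brk(p[0],p[1],p[2],t),ob,q[:3]);print(q3,abs(r).max(),(r**2).sum())
d=brk(*q)([0,0,0])[0,:2]-P[:2];a=q[2]
print("yaw rel",q[2]-P[2],"hole rel pin in bracket frame",d@[np.cos(a),np.sin(a)],d@[-np.sin(a),np.cos(a)])
E
python3 b.py
```

```text
[ 6.11054604e+02  3.67410271e+01 -8.57358622e-01  1.94813587e-03] 
 [[-0.16  0.19]
 [-0.32  0.31]
 [ 0.44 -0.32]
 [ 0.01 -0.06]
 [-0.39 -0.05]
 [ 0.14 -0.1 ]
 [ 0.13  0.08]]
[611.16411856  36.67530436  -0.85790075] 0.4766578716966876 0.7919296620827214
[606.30130021  39.37943208  -0.8320737 ] 3.941459271529965 54.79627059260594
yaw rel -0.7408586220544771 hole rel pin in bracket frame -0.5900117918606705 0.4506306621673932
```

```bash
python3 - <<'E'
from h import *
q=[611.1,36.7,-.8575]
X=T(*q)([-107,0,0])[0,:2]
a=q[2]+np.pi/2
plan((*X,95,a),(*X,29,a))
E
```

```text
t 4.1 tcp [526.7 132.6  32.7] tooly [ 0.746  0.665 -0.   ] toolz [ 0.665 -0.746  0.   ] F [-1.3  0.5 -0.6] w 23.2
d [-6.23  0.08  2.07] spin 0.015 rows>= 2
d [0.37 0.08 2.07] spin 0.015 rows>= 1
```

```bash
python3 -m crank '[{"dx":0,"dy":0,"dz":-1.5,"spin":0},{"dx":-2,"dy":0,"dz":-1.5,"spin":0},{"dx":-5,"dy":0,"dz":-1.5,"spin":0},{"dx":-6.2,"dy":0,"dz":-1.5,"spin":0},{"dx":-6.2,"dy":0.1,"dz":0,"spin":0.015},{"dx":-6.2,"dy":0.1,"dz":2.1,"spin":0.015},{"dx":-6.2,"dy":0.1,"dz":2.1,"spin":0.015},{"dx":-6.2,"dy":0.1,"dz":2.1,"spin":0.015}]' 67
python3 look.py 5;  python3 - <<'E'
from h import *
q=[611.1,36.7,-.8575]
X=T(*q)([-107,0,0])[0,:2]
plan((*X,29,q[2]+np.pi/2))
E
```

```text
time: 4.77
tool_pos: [541.4, 116.9, 93.8]
tcp_rot: [-2.174, 1.57, -3.034]
contact_force: [-0.4, 0.3, 0.1]
grip_width: 61.3
t 4.87 tcp [540.6 117.7  93.8] tooly [ 0.757  0.654 -0.002] toolz [ 0.654 -0.757 -0.001] F [-0.1 -0.4  0.1] w 61.3
d [6.48 0.04 0.04] spin -0.001 rows>= 2
```

View pics/side5.png

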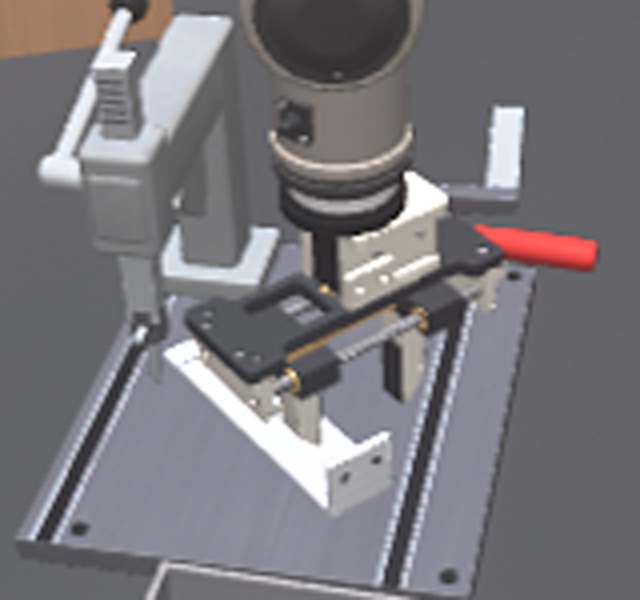

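View pics/top5.png

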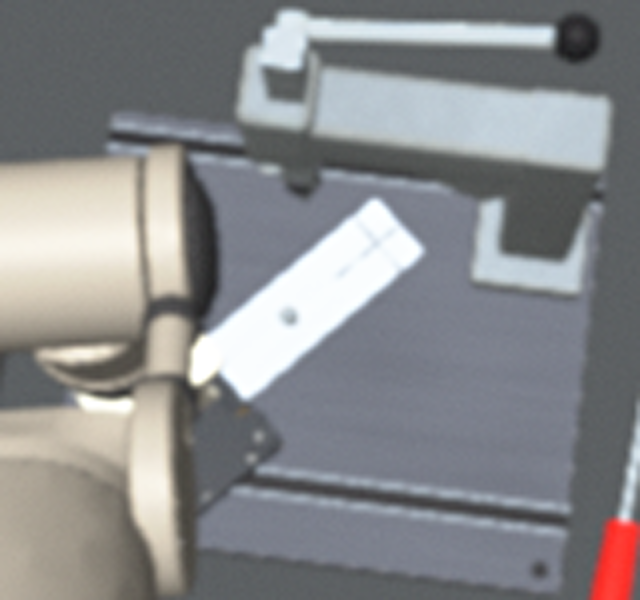

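```bash
python3 - <<'E'
from h import *
g=T(541.1,117.7,-.8575)
for z in(94,29):
  print(z,(proj("side",g([[0,30.6,z],[0,-30.6,z]]))-[165,125])*4+1.5)
print((proj("side",T(611.1,36.7,-.8575)([[-110,25,20],[-110,-25,20],[-110,25,65]]))-[165,125])*4+1.5)
E
```

```text
94 [[316.32075148 437.69671681]
 [393.46029494 397.86717249]]
29 [[320.82920273 511.57869648]
 [395.16828843 471.23181954]]
[[331.05090486 520.07868   ]
 [391.52285376 486.96263543]
 [328.24028163 470.01131545]]
```

```bash
python3 -m crank '[{"dx":2,"dy":0,"dz":0,"spin":0},{"dx":3.5,"dy":0,"dz":0,"spin":0},{"dx":4.5,"dy":0,"dz":0,"spin":0},{"dx":5.5,"dy":0,"dz":0,"spin":0},{"dx":6.4,"dy":0,"dz":0,"spin":0},{"dx":6.4,"dy":0,"dz":0,"spin":0}]'
python3 look.py 6
```

```text
time: 5.42
tool_pos: [540.3, 117.6, 28.9]
tcp_rot: [-2.184, 1.568, -3.041]
contact_force: [0.1, -0.0, -1.1]
grip_width: 62.0
```

View pics/side6.png

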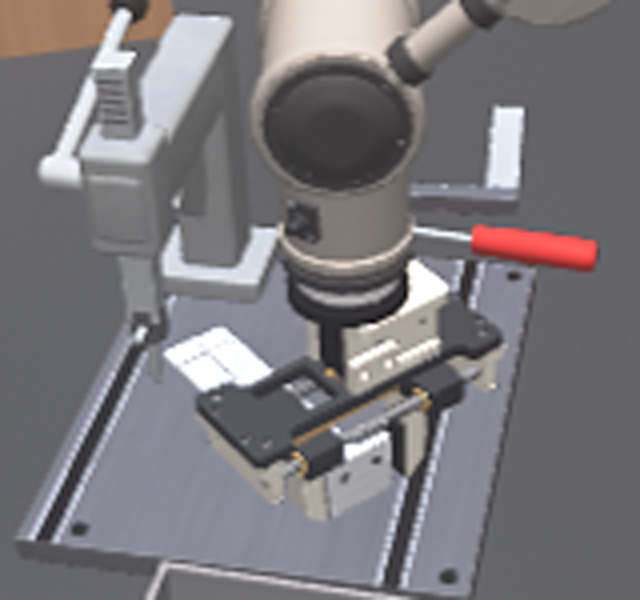

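```bash
python3 -m crank '[{"dx":0,"dy":0,"dz":0,"spin":0},{"dx":0,"dy":0,"dz":0,"spin":0},{"dx":0,"dy":-0.53,"dz":0.01,"spin":-0.05},{"dx":0,"dy":-1.07,"dz":0.05,"spin":-0.1},{"dx":0,"dy":-1.6,"dz":0.12,"spin":-0.15},{"dx":0,"dy":-2.13,"dz":0.21,"spin":-0.2},{"dx":0,"dy":-2.65,"dz":0.33,"spin":-0.25},{"dx":0,"dy":-3.16,"dz":0.48,"spin":-0.3},{"dx":0,"dy":-3.16,"dz":0.48,"spin":-0.3}]' 60
python3 look.py 7
```

```text
time: 6.27
tool_pos: [520.7, 92.7, 31.4]
tcp_rot: [0.383, 1.57, -0.173]
contact_force: [-0.2, 0.1, 0.0]
grip_width: 55.1
```

View pics/side7.png

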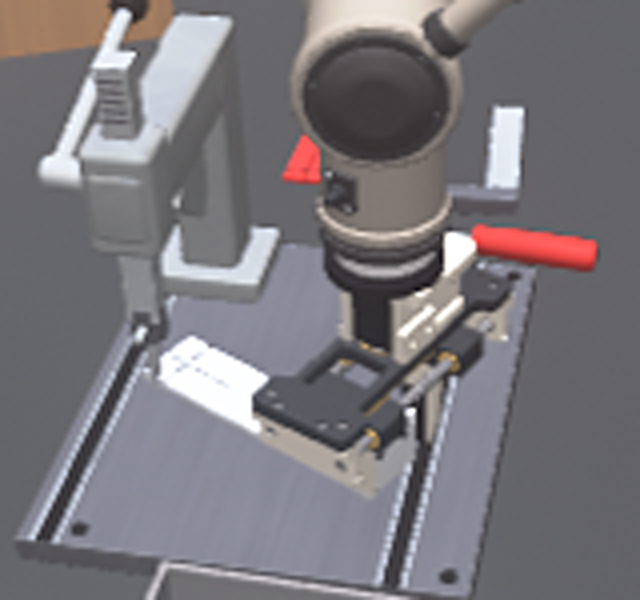

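View pics/top7.png

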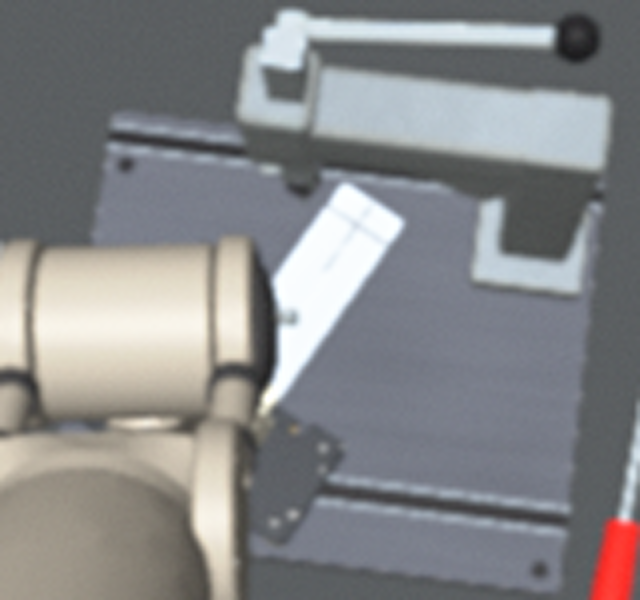

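```bash
python3 -m crank '[{"dx":0,"dy":-0.53,"dz":0.01,"spin":-0.05},{"dx":0,"dy":-1.07,"dz":0.05,"spin":-0.1},{"dx":0,"dy":-1.6,"dz":0.12,"spin":-0.15},{"dx":0,"dy":-2.13,"dz":0.21,"spin":-0.2},{"dx":0,"dy":-2.65,"dz":0.33,"spin":-0.25},{"dx":0,"dy":-3.16,"dz":0.48,"spin":-0.3},{"dx":0,"dy":-3.67,"dz":0.65,"spin":-0.35},{"dx":0,"dy":-3.67,"dz":0.65,"spin":-0.35},{"dx":0,"dy":-3.67,"dz":0.65,"spin":-0.35}]'
python3 look.py 8; python3 hole.py 8; python3 - <<'E'
from h import *
f=cam("side")["frame"][190:240,185:245];cv2.imwrite("pics/s8.png",cv2.resize(f,None,fx=12,fy=12,interpolation=cv2.INTER_CUBIC))
plan()
E
```

```text
time: 7.12
tool_pos: [507.1, 58.8, 30.9]
tcp_rot: [0.154, 1.57, -0.056]
contact_force: [-0.6, 1.4, 0.4]
grip_width: 55.3
t 7.32 tcp [506.9  59.   30.7] tooly [ 0.207  0.978 -0.   ] toolz [ 0.978 -0.207  0.   ] F [ 0.2  0.7 -0. ] w 55.0
```

View pics/s8.png

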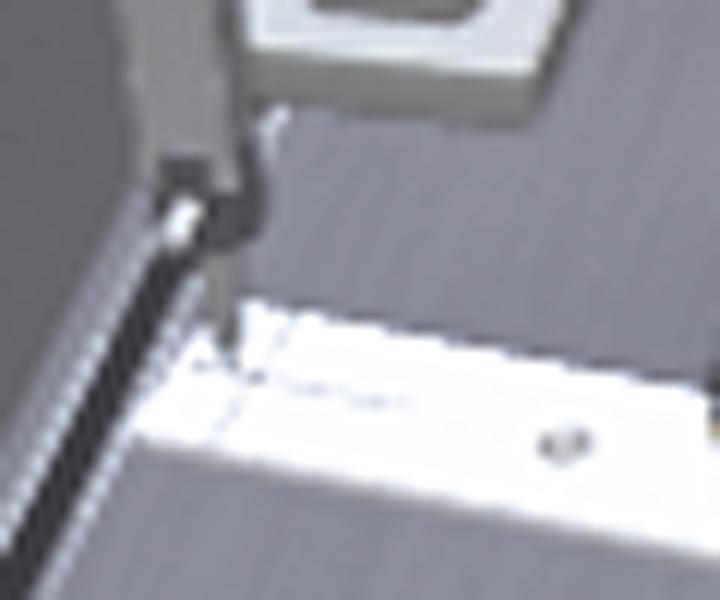

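View pics/hole8.png

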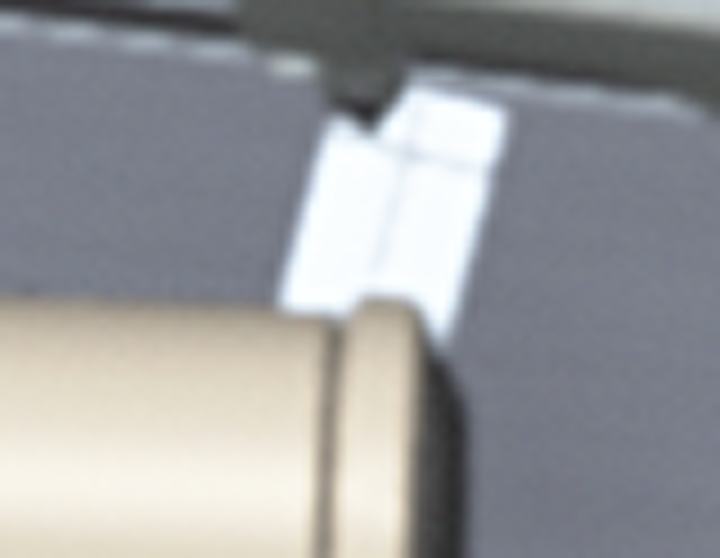

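```bash
cat > tri.py <<'E'
from h import *
def tri(uvs,z=None):
    if z is None:
        s=least_squares(lambda p:np.concatenate([(proj(n,p)-u).ravel() for n,u in uvs]),[690,27,30])
        return s.x,s.fun
    s=least_squares(lambda p:np.concatenate([(proj(n,[*p,z])-u).ravel() for n,u in uvs]),[690,27]);return s.x,s.fun
E
python3 - <<'E'
from tri import *
tip=[("side",uncrop([[235,371]],185,190,12)),("top",uncrop([[371,131]],190,130,9))]
print("tip",tri(tip)); print("tip z38",tri(tip,38))
m=[("side",uncrop([[244,375]],185,190,12)),("top",uncrop([[408,151]],190,130,9))]
print("mark",tri(m,26),tri(m[:1],26)[0],tri(m[1:],26)[0])
print("pin ref tip",T(611.1,36.7,-.1165)([80,0,0]))
E
```

```text
tip (array([690.50866811,  26.56000112,  39.9005595 ]), array([-0.15096566, -0.04394964, -0.00324146,  0.15293858]))
tip z38 (array([690.97801354,  25.97405027]), array([-0.21035482,  0.32830834,  0.24229905,  0.20647906]))
mark (array([690.25805894,  14.7563044 ]), array([ 0.38986636,  0.64045074,  0.34288427, -0.40327511])) [691.86811494  11.99476961] [689.07940303  15.69712825]
pin ref tip [[690.55772374  27.40106793   0.        ]]
```

```bash
python3 -m crank '[{"dx":0,"dy":-0.43,"dz":0.01,"spin":-0.04},{"dx":0,"dy":-0.85,"dz":0.03,"spin":-0.08},{"dx":0,"dy":-1.28,"dz":0.08,"spin":-0.12},{"dx":0,"dy":-1.28,"dz":0.08,"spin":-0.12},{"dx":0,"dy":-1.28,"dz":0.08,"spin":-0.12}]'
cat > l2.py <<'E'
import sys
from h import *
n=sys.argv[1]
f=cam("side")["frame"][190:240,185:245];cv2.imwrite(f"pics/s{n}.png",cv2.resize(f,None,fx=12,fy=12,interpolation=cv2.INTER_CUBIC))
f=cam("top")["frame"][130:175,205:265];cv2.imwrite(f"pics/h{n}.png",cv2.resize(f,None,fx=12,fy=12,interpolation=cv2.INTER_CUBIC))
E
python3 l2.py 9
```

```text
time: 7.83
tool_pos: [505.0, 46.0, 30.7]
tcp_rot: [-1.508, 1.571, -1.598]
contact_force: [-0.6, 0.5, -0.1]
grip_width: 55.0
```

View pics/s9.png

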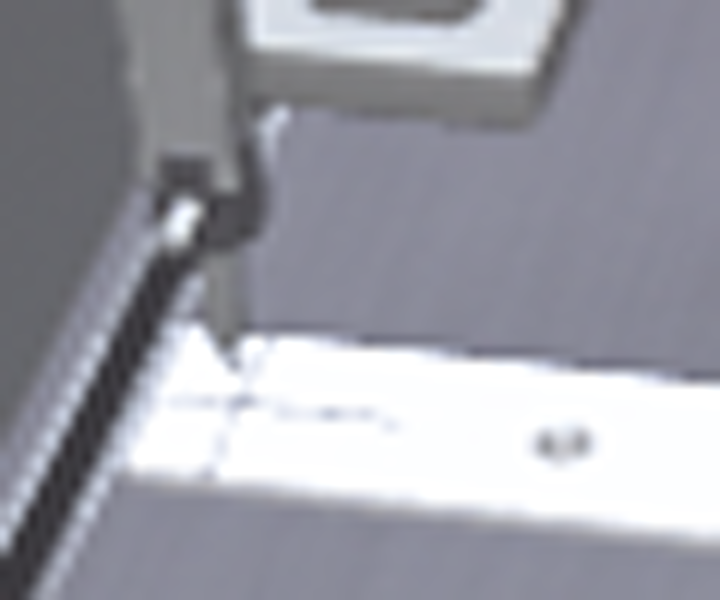

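View pics/h9.png

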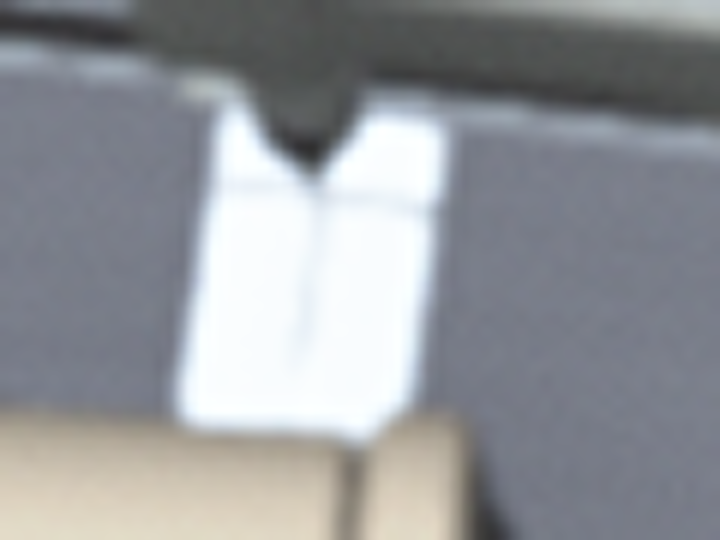

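```bash
python3 - <<'E'
from tri import *
tip=[("side",uncrop([[234,367]],185,190,12)),("top",uncrop([[314,181]],205,130,12))]
print("tip",tri(tip)); t=tri(tip,38);print("tip z38",t)
m=[("side",uncrop([[240,401]],185,190,12)),("top",uncrop([[318,194]],205,130,12))]
print("mark",tri(m,26),tri(m[:1],26)[0],tri(m[1:],26)[0])
for n,x0,y0 in(("side",185,190),("top",205,130)):
  a=tip[0 if n=="side" else 1]
  P=tri(tip)[0];D=(proj(n,P-[0,0,12])-proj(n,P))
  print(n,"expected mark at crop px",((a[1]+D)-[x0,y0])*12+5.5)
E
```

```text
tip (array([689.67123683,  26.67459208,  40.90490366]), array([ 0.18173256,  0.05285694,  0.00392998, -0.1840259 ]))
tip z38 (array([690.38749152,  25.77897904]), array([ 0.09083038,  0.62228437,  0.3794279 , -0.10225816]))
mark (array([690.73669811,  24.97491352]), array([-0.05209589,  0.80524632,  0.52493553,  0.03833718])) [691.19165103  21.48632395] [690.84039748  26.43906576]
side expected mark at crop px [[239.16124578 405.5790394 ]]
top expected mark at crop px [[316.31370931 197.16040631]]
```

```bash
cat > l3.py <<'E'
import sys
from h import *
n=sys.argv[1]
def st(f,k,lo,hi):
    f=cv2.resize(f,None,fx=k,fy=k,interpolation=cv2.INTER_CUBIC).astype(float)
    return np.clip((f-lo)/(hi-lo)*255,0,255).astype(np.uint8)
N=[capture("top") for _ in range(6)];S=[capture("side") for _ in range(6)]
ft=np.mean([c["frame"].astype(np.float32) for c in N],0);fs=np.mean([c["frame"].astype(np.float32) for c in S],0)
cv2.imwrite(f"pics/tz{n}.png",st(ft[135:160,217:247],24,60,255))
cv2.imwrite(f"pics/sz{n}.png",st(fs[210:235,192:222],24,60,255))
E
python3 l3.py 9
```

```text
(no output)
```

View pics/tz9.png

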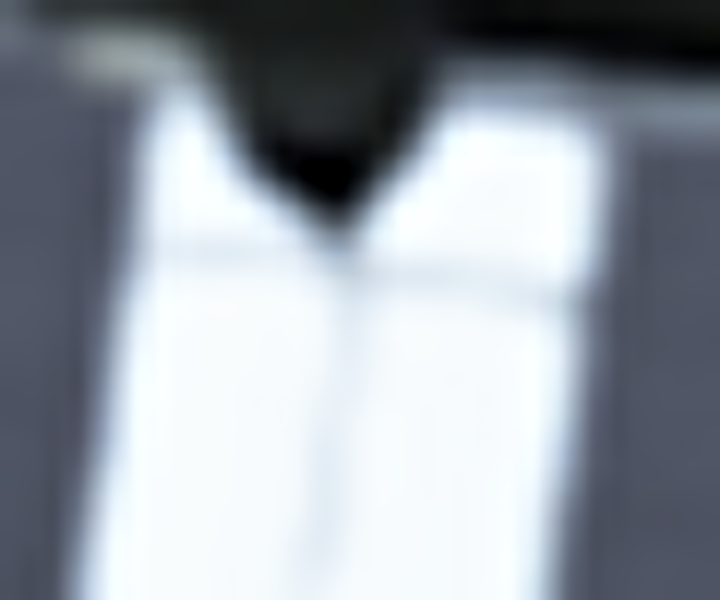

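View pics/sz9.png

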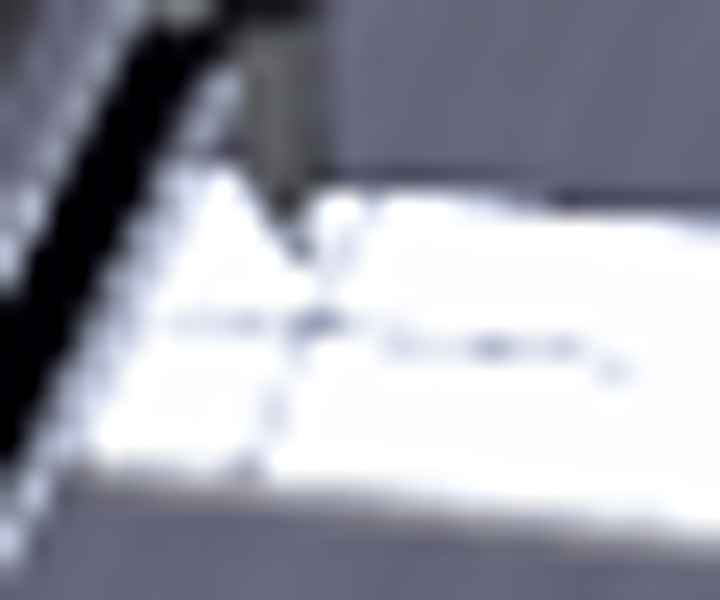

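```bash
python3 -m crank '[{"dx":0,"dy":-0.06,"dz":0,"spin":-0.005},{"dx":0,"dy":-0.12,"dz":0,"spin":-0.01},{"dx":0,"dy":-0.12,"dz":0,"spin":-0.01},{"dx":0,"dy":-0.12,"dz":0,"spin":-0.01}]'
python3 l3.py 10
```

```text
time: 8.97
tool_pos: [504.8, 44.8, 30.7]
tcp_rot: [-1.87, 1.571, -1.948]
contact_force: [0.2, -0.1, 0.4]
grip_width: 55.3
```

View pics/tz10.png

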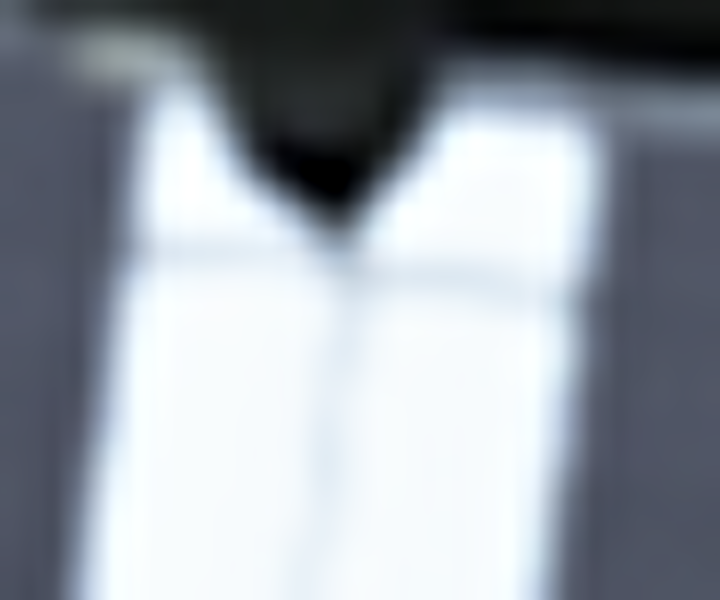

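View pics/sz10.png

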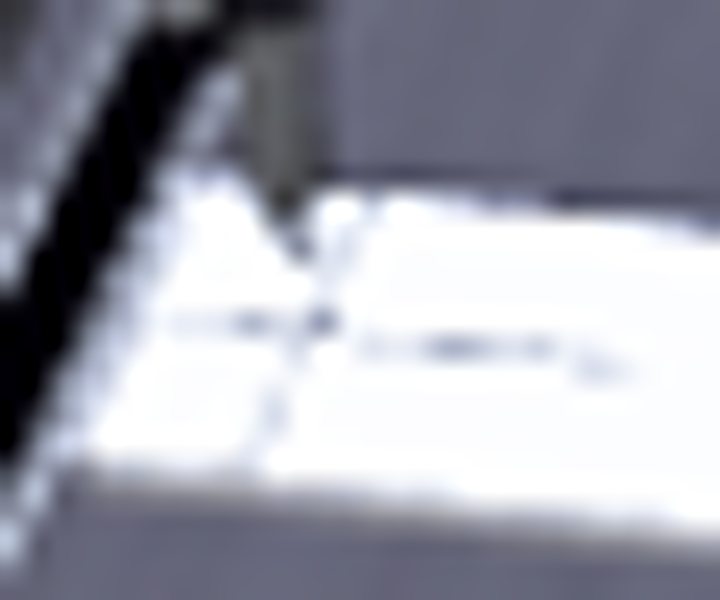

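```bash
python3 -m crank '[{"dx":0,"dy":-0.08,"dz":0,"spin":-0.008},{"dx":0,"dy":-0.08,"dz":0,"spin":-0.008},{"dx":0,"dy":-0.08,"dz":0,"spin":-0.008}]'
python3 l3.py 11; python3 look.py 11;python3 - <<'E'
from h import *
f=capture("side")["frame"][205:260,195:265];cv2.imwrite("pics/s11.png",cv2.resize(f,None,fx=10,fy=10,interpolation=cv2.INTER_CUBIC))
E
```

```text
time: 9.82
tool_pos: [504.8, 44.0, 30.7]
tcp_rot: [-1.07, 1.571, -1.14]
contact_force: [-0.2, 0.3, 0.4]
grip_width: 55.0
```

View pics/tz11.png

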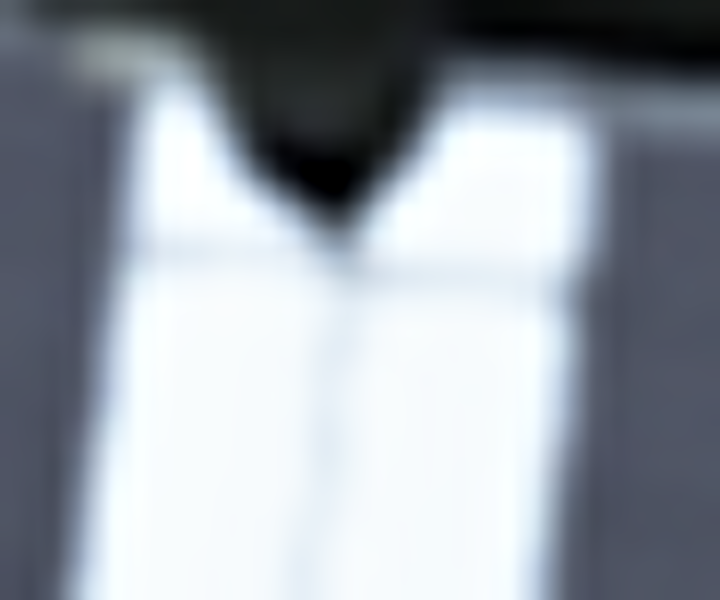

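View pics/sz11.png

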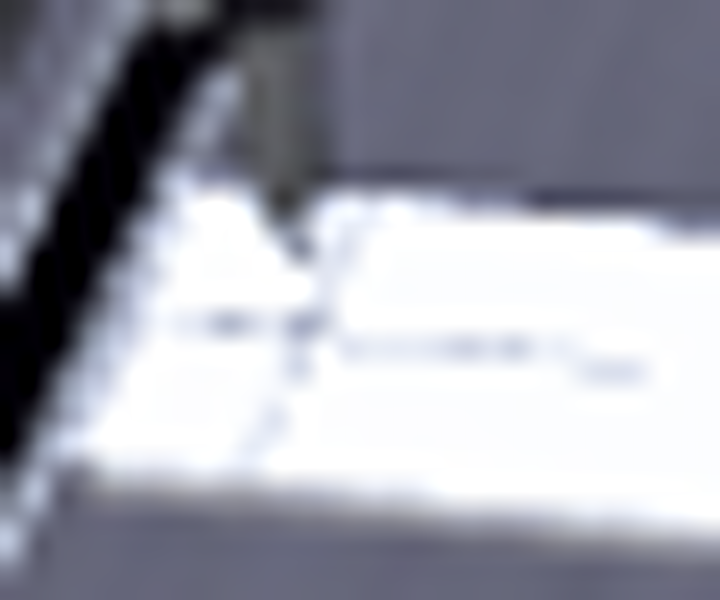

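View pics/s11.png

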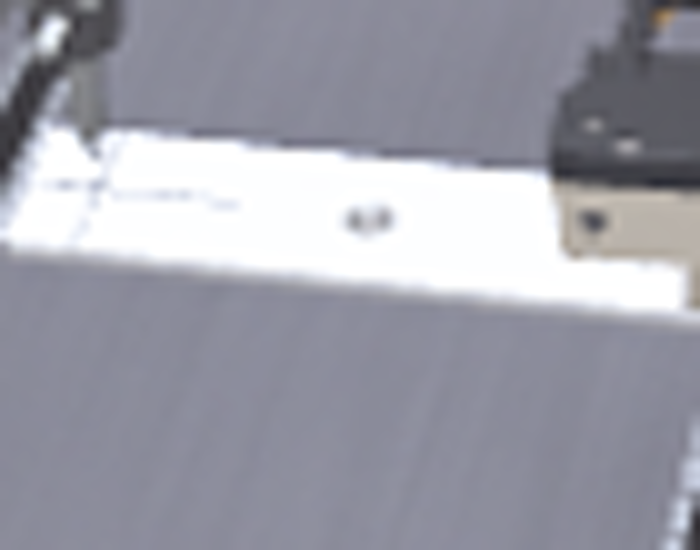

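```bash
python3 -m crank '[{"dx":0,"dy":0.25,"dz":0,"spin":0},{"dx":0,"dy":0.25,"dz":0,"spin":0},{"dx":-1.5,"dy":0.25,"dz":0,"spin":0},{"dx":-4,"dy":0.25,"dz":0,"spin":0},{"dx":-7,"dy":0.25,"dz":0,"spin":0},{"dx":-10,"dy":0.25,"dz":0,"spin":0},{"dx":-13,"dy":0.25,"dz":-3,"spin":0},{"dx":-16,"dy":0.25,"dz":-6,"spin":0},{"dx":-18,"dy":-4,"dz":-6,"spin":0},{"dx":-18,"dy":-8,"dz":-6,"spin":0},{"dx":-18,"dy":-12,"dz":-6,"spin":0},{"dx":-18,"dy":-16,"dz":-6,"spin":0},{"dx":-18,"dy":-20,"dz":-6,"spin":0},{"dx":-18,"dy":-24,"dz":-6,"spin":0},{"dx":-18,"dy":-28,"dz":-6,"spin":0},{"dx":-18,"dy":-28,"dz":-6,"spin":0},{"dx":-18,"dy":-28,"dz":-6,"spin":0}]'
python3 look.py 12; python3 l3.py 12
```

```text
time: 11.98
tool_pos: [424.8, -232.7, 210.3]
tcp_rot: [2.461, 1.57, 2.387]
contact_force: [0.3, 0.5, -0.4]
grip_width: 54.7
```

View pics/side12.png

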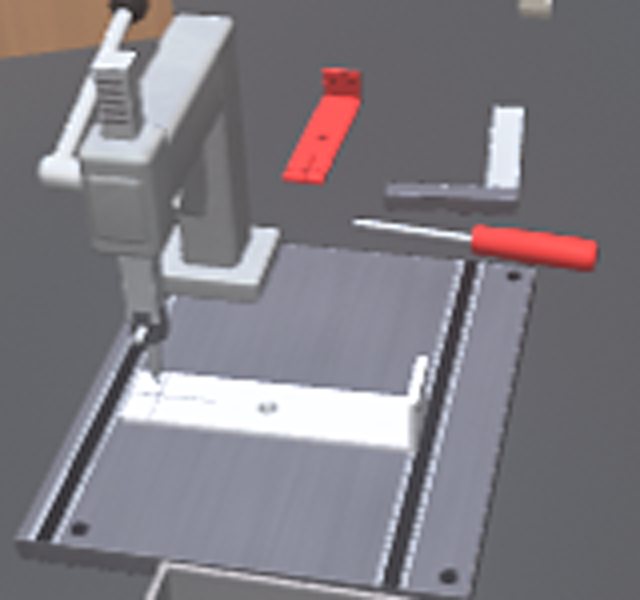

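View pics/top12.png

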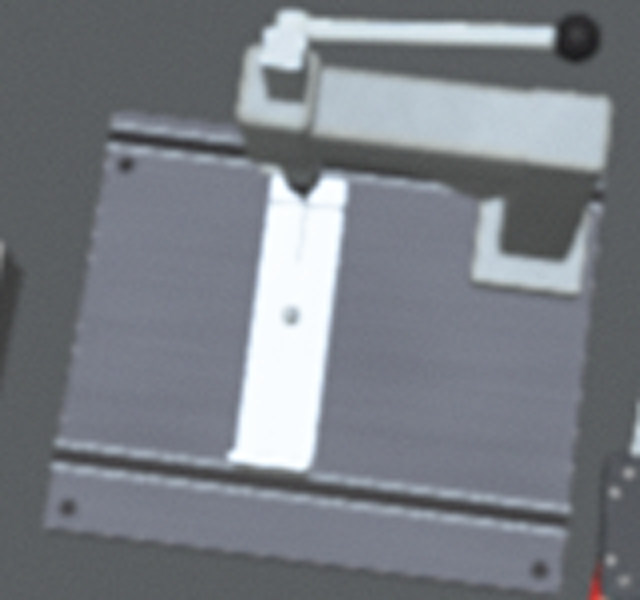

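View pics/tz12.png

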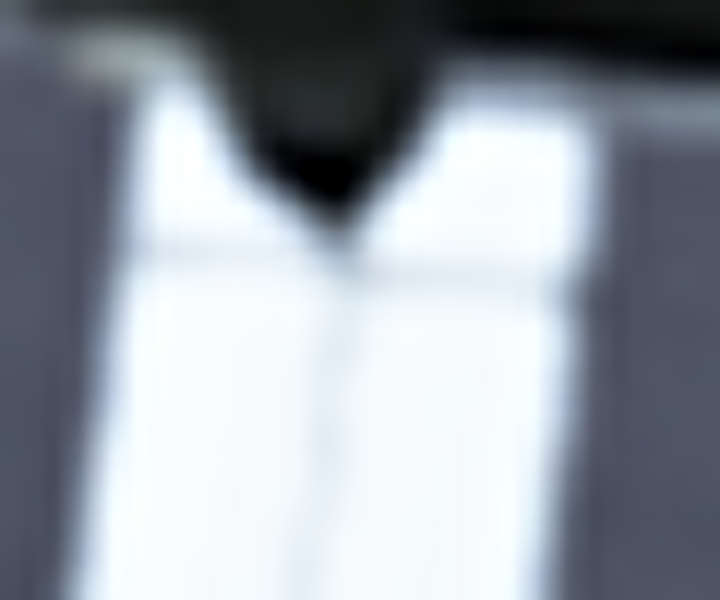

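View pics/sz12.png

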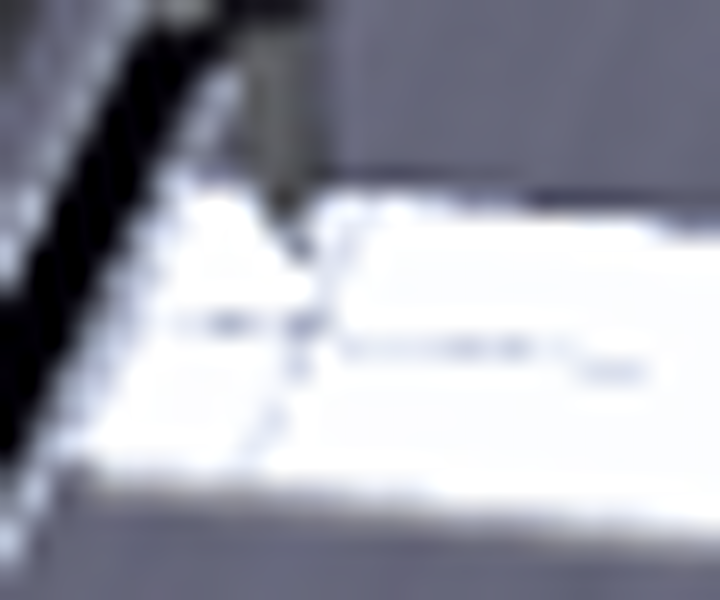

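```bash
python3 - <<'E'
from tri import *
ob=[("top",[[80,25,6],[80,-25,6],[80,0,6],[0,0,6]],np.r_[uncrop([[130,248],[580,286],[346,265]],217,135,24),uncrop([[291,316]],155,95,4)]),
("side",[[80,0,6],[0,0,6],[-110,25,0],[100,25,6]],np.r_[uncrop([[312,325]],192,210,24),uncrop([[267,408],[411,448],[120,415]],165,125,4)])]
q,r=fit(lambda p:brk(p[0],p[1],p[2],0),ob,[611,37,-.12]);print(q,"\n",r.round(2))
q4,r=fit(lambda p:brk(*p),ob,[611,37,-.12,0]);print("tilt",q4)
print("mark",brk(*q,0)([80,0,6]))
tip=[("side",uncrop([[303,258]],192,210,24)),("top",uncrop([[341,233]],217,135,24))]
print(tri(tip),tri(tip,38)[0])
# direct: mark pixel residual relative to tip
for z in (38,):
  for n,tp,mk,x0,y0 in(("top",(341,233),(346,265),217,135),("side",(303,258),(312,325),192,210)):
    t=tri([(n,uncrop([tp],x0,y0,24))],38)[0]; m=tri([(n,uncrop([mk],x0,y0,24))],26)[0]
    print(n,"tip",t,"mark",m,"mark-tip",m-t)
E
```

```text
[ 6.1222268e+02  3.3293248e+01 -9.9357025e-02] 
 [[ 0.59 -0.38]
 [-0.34 -0.17]
 [ 0.5  -0.19]
 [ 0.77 -0.55]
 [-0.43  0.78]
 [ 0.09 -0.19]
 [ 1.33  1.13]
 [ 0.19  0.6 ]]
tilt [ 6.11944516e+02  3.35630754e+01 -9.76595849e-02  9.34738286e-03]
mark [[691.82813188  25.35775731  26.        ]]
(array([690.15030443,  26.65278317,  40.60903582]), array([-0.07786054, -0.02266169, -0.00167457,  0.07885878])) [690.79428952  25.84839461]
top tip [691.22866829  26.78005977] mark [691.26339192  26.73535295] mark-tip [ 0.03472363 -0.04470682]
side tip [690.70910816  23.71423451] mark [691.173151    21.94017343] mark-tip [ 0.46404285 -1.77406108]
```

```bash
python3 - <<'E'
from plant import bot,sensors
print(sensors.get_obs()["time"]);print(bot.close_job())
E
```

```text
12.7833
the job is handed in; nothing more can be done
None
```

I pushed the bracket along by its tail flange until its hole dropped over the pin. I then swung it about 0.74 rad on the pin with the open fingers either side of the tail, never gripping or lifting it. I backed the arm clear and handed the job in at 12.8 s.

- **Bracket on the pin:** the tilt fitted at 0.002 rad after the drop, down from 0.095 at the start. A rougher fit at the end gave 0.009. The pin shows in the hole.
- **Mark under the punch:**
  - The top camera puts the cross within about 0.1 mm of the point below the tip.
  - The side camera's raw reading disagreed, at about 1.8 mm off in y. Allowing for pixel stepping along the scribed line, that shrinks to a few tenths of a millimetre.
  - I trust the top view more, since it is much sharper in y, and estimate the true error at about 1 mm or less.
- **Other checks:**
  - The wrist force readings I took stayed under about 2 N.
  - The screwdriver and the square look unmoved in the last pictures. I did not re-check the bin, which those pictures barely show.
  - One move was refused before it ran, for missing keys, and had no effect.

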